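Put the squeegee away in the slot of the brush rack

TASK

The tyre gauge has been left lying across the slot at the foot of the brush rack: lay it on the shelf off to one side of the slot, wholly clear of the straight way in. Slide the white squeegee, keeping it flat on the shelf all the while, thin edge first through the slot until it is fully home against the stop inside. Do not tip or shift the mug, the wax tin or the spray bottle.

Things in the scene. Friction and masses are not known exactly. Their poses are not given: they have to be found in the camera images.
- rack: Black plastic brush rack, screwed down. Origin on the shelf at the middle of the slot's mouth; x level, straight into the slot; y across it; z up. Front part: 146 mm wide, 28 high, x = 0 to 100 mm. Brush part with four upright brushes: x = 100 to 166 mm, 146 wide, about 210 high.
- slot_mouth (a point): Rack origin: middle of the slot's mouth on the shelf. Slot 106 mm wide (inner side walls at y = -53, +53 mm), 12 mm high under a bar at x = 2 to 20 mm; floor is the bare shelf, no sill. Over the first 22 mm the side walls flare to about 118 mm apart at the mouth. Behind the bar a 10 mm lip overhangs each side at 13 mm height; the middle is open above.
- slot_stop (a point): Middle of the back stop's face (20 mm high), on the shelf, 100 mm inside the mouth along the rack's x. The squeegee's thin edge meets it when fully home; the rear 32 mm of the squeegee then stay outside.
- squeegee: Loose flat white hard-plastic squeegee, 132 mm long (x), 100 wide (y), about 0.14 kg. Origin on the underside, mid-footprint; x points to the thin edge. 8 mm thick, ramping over the rear 28 mm to an 18 mm high heel with an upright back face. Not made to be gripped; slides at about 1 N. Pushed at two points on one straight edge it turns until that edge lies against both.
- squeegee_edge (a point): Middle of the thin front edge, on the underside, 66 mm ahead of the origin. The foremost 6 mm are 90 mm wide (stepped corners), the rest 100 mm.
- squeegee_heel (a point): Middle of the squeegee's heel (back face), on its underside, 66 mm behind its origin.
- gauge: Loose stainless steel stick tyre gauge, 150 mm long (its x), lying on the shelf in front of the slot's mouth. Origin on its underside at mid-length. Square barrel 16 mm wide (y) and 14 mm high from x = -58 to +46 mm, thin white scale bar at the -x end, ball-shaped chuck (21 mm across, 24 mm high) at the +x end. About 0.09 kg.
- gauge_head (a point): Chuck end of the gauge, 75 mm from its origin along its +x, at mid-height of the barrel (7 mm up).
- gauge_tail (a point): Scale-bar end of the gauge, 75 mm from its origin along its -x, 7 mm up.
- mug: Blue ceramic mug of valve caps, 82 mm across and 92 mm high, with a handle. Bystander. Origin at the centre of its underside.
- wax_tin: Round steel wax tin, 90 mm across and about 45 mm high. Bystander. Origin at the centre of its underside.
- spray: White upright detailing bottle, 68 mm across and about 170 mm high. Bystander. Origin at the centre of its underside.
Not all that is in view belongs to the job. What is meant by the gauge is not orange, and is the smaller of those in its own colour.

How it is judged:
At the end, for the whole second after the job is handed in: Squeegee flat and at rest in the slot, thin edge within 5 mm of the back stop, within 0.06 rad of the slot's direction. Gauge at rest on the shelf to one side of the straight way into the slot: both ends over 55 mm from its centre line, same side (x of squeegee_edge in the frame of rack above 0.095 m and horizontal distance between squeegee_edge and slot_stop below 0.007 m and angle between the x axis of squeegee and the x axis of rack, either way round below 0.06 rad and height (world z) of squeegee below 0.004 m and angle between squeegee's own z axis and vertical below 0.05 rad and linear speed of each of squeegee, gauge below 0.01 m/s and (y of each of gauge_head, gauge_tail in the frame of rack above 0.055 m or y of each of gauge_head, gauge_tail in the frame of rack below -0.055 m) and height (world z) of gauge_head between 0 and 0.02 m and height (world z) of gauge_tail between 0 and 0.02 m); the robot touches nothing.
It fails at once if the squeegee is lifted more than 15 mm off the shelf or tilted more than 0.25 rad (height (world z) of squeegee above 0.015 m or angle between squeegee's own z axis and vertical above 0.25 rad).
It fails at once if the mug is shifted more than 25 mm or tipped (distance of mug from where it was at the start of the episode above 0.025 m or angle between mug's own z axis and vertical above 0.3 rad).
It fails at once if the wax tin is shifted more than 25 mm or tipped (distance of wax_tin from where it was at the start of the episode above 0.025 m or angle between wax_tin's own z axis and vertical above 0.3 rad).
It fails at once if the spray bottle is shifted more than 25 mm or tipped (distance of spray from where it was at the start of the episode above 0.025 m or angle between spray's own z axis and vertical above 0.3 rad).
It also fails if it takes over 72 s, if anything falls off the work surface, if the arm or the gripper's body presses on something with over 40 N, if the wrist force passes 120 N, or if a joint passes its speed limit or range.

ROBOT

A 7-joint arm with a two-finger parallel gripper is mounted at the origin on the work surface. World frame = base frame: x ahead of the robot, y to its left, z up, the work surface at z = 0. Lengths are in m, angles in rad, forces in N, time in s.
With the tool pointing down it reaches from about 0.4 to 0.85 m from the base axis. Payload 4.5 kg.
Tool frame: the origin (TCP) lies between the finger pads; the fingertips stand 19 mm ahead of it and the grasp point (between the pads) is the TCP (r.tips_ahead is the distance from the TCP to the fingertips, in m); z points along the fingers, y is the line along which they close (so a half turn about z gives the same grasp; the last joint's range is limited). The gripper opens to 88 mm and grips with 3 to 60 N. Pads are 18 mm wide; open, the fingers measure 123 mm over their backs; the gripper's body (75 mm by 187 mm) begins 45 mm behind the grasp point.
Start: joints at [1.144, 0.689, -0.195, 1.565, 0.157, 0.902, -0.215], TCP at [0.278, -0.56, 0.258] pointing down, gripper open.
Joint ranges: [-3.01, 3.01], [-0.46, 2.08], [-1.47, 1.51], [0.13, 2.56], [-1, 4.14], [0.04, 2.09], [-2.66, 2.66]. Speed limits (rad/s): [2.57, 2.57, 3.14, 3.14, 3.14, 3.14, 3.14].

INTERFACE

Orientations are given as a unit quaternion [x, y, z, w].
In Python, from plant import r, cams, models gives the robot as it stands. The module is installed in compiled form; this text tells all that it offers.
- The arm moves only by the tool jog_arm, never from a script. Its arguments are lists of equal length, an entry for each row: "turn": the turn, a rotation vector about the tool's x, y, z in rad, a list of three; "translation": the shift along the tool's x, y, z in m, a list of three; "grip": the closure, from 0 (fully open) to 1 (shut). In form: {"turn": [[ax, ay, az], ...], "translation": [[tx, ty, tz], ...], "grip": [grip, ...]}. A call has 1 to 20 rows; each row is the pose to reach, as a shift and turn from the pose commanded when the call began, along the tool's axes at that moment; what a row does not reach only later rows make up. A row lasts 1/8 s, in which the tool goes at most 62.5 mm and 10.7 degrees, less where a joint would pass 70% of its speed; a pose out of reach is approached as far as the arm can. A call with a gripper value outside its range is refused whole. The fingers move at their own pace and stop on an object; "force" is the grip in N (left out, the last holds). Time passes only in rows, so rows that repeat a pose let the fingers close. It gives the time, the measured TCP pose, the force, the opening and the grip force at its end, in the units of the state.
- r.get_state(): the state, without advancing time (a new reading comes with each control period).
- cams.snapshot(name): name is "side" or "top" or "wrist"; returns the picture (420x560x3 uint8, red, green, blue); there is no depth.
- cams.camera_params(name): a dict with "fx", "fy", "cx", "cy" (pixels), "k1" (the pictures are not rectified: a ray, as slopes to the right and down, at radius r is drawn at 1 + k1 r^2 times it, then the intrinsics apply), "eye" and "orientation" of the camera in the world. Camera axes: x right, y up, looking along -z (the intrinsics and any distortion apply to the point x, -y, -z); pixel columns grow to the right and rows downward; lengths in m; the calibration is good to about 2 mm. A picture is of the moment at which its call begins: read the wrist's pose just before it. camera_params takes no time and is no camera call; for the wrist camera it gives the pose at the moment of the call.
- r.finish_job(): hands the job in; it is judged then, once.
Trained networks look in the newest picture that a camera, given by its name, has taken for a name from the list of things; names that differ only in an ending like _2 or _b are one class to them, and where a whole thing is asked for, a point or a joint stands for the part that bears it (a point fixed in the world has none). Each returns a list of dicts, best first, with "p" (0 to 1); they miss things now and then, are a little off and sometimes report something else, mostly with a low value. They report only what shows in the picture. A call takes as long as a camera call. They do not tell look-alikes from the thing itself.
- models.find_in(camera, name): "position" ([x, y, z] in m, in world coordinates, good to about 4 mm: the middle of the surface that is visible of it).
- models.masks_of(camera, name): "pixels" (420x560 bool, what is visible of it).
- models.place_of(camera, name): "position" ([x, y, z] in m, in world coordinates, good to about 4 mm: a listed point, or the origin of a listed thing).
The state is a dict: "clock": time; "q": joint angles; "qd": joint speeds; "joint_torque": joint torques, N m; "tool_pos": TCP position; "eef_rot": TCP orientation; "contact_force": force on the tool from outside, world axes, zero at the start; "moment": the same for the moment, N m; "opening": opening from 0.0 (shut) to 1.0 (fully open); "finger_force": force on a finger pad.
Only numpy, scipy, OpenCV 4.12 (cv2) and the standard library are available. Lean on these libraries where they do the work, as an engineer would, in place of code of your own. Each camera call takes 0.05 s, during which the arm holds its last target. There are 200 camera calls.

## Working session

There is one attempt and no reset: what is moved stays moved. The work goes in short steps, Python scripts to look and compute and a tool call to move; the robot and the scene stay as the last step left them, time stands still between calls to the robot, and variables do not carry over. Pictures are saved under pics/ and viewed, at most 10 in all, crops included, and the job is handed in when it is done.

Besides the shell and the picture viewer there is one more tool, called after ">>>" in YAML: its name, and indented under it one key for each argument. jog_arm: Moves the arm, as the interface text tells. Its arguments: {"type":"object","properties":{"turn":{"type":"array"},"translation":{"type":"array"},"grip":{"type":"array"},"force":{"type":"number"}},"required":["turn","translation","grip"]}

```bash
mkdir -p pics
python3 - <<'E'
from plant import r,cams,models
import cv2
for c in ["top","side"]:
    im=cams.snapshot(c); cv2.imwrite(f"pics/{c}0.png",im[:,:,::-1])
    for n in ["slot_mouth","slot_stop","squeegee","squeegee_edge","squeegee_heel","gauge","gauge_head","gauge_tail","mug","wax_tin","spray"]:
        print(c,n,[(round(d["p"],2),[round(float(v),3) for v in d["position"]]) for d in models.place_of(c,n)][:4])
    print(cams.camera_params(c))
print(r.get_state())
E
```

```text
top slot_mouth [(0.63, [0.53, 0.172, -0.004])]
top slot_stop [(0.73, [0.541, 0.273, 0.003])]
top squeegee [(0.77, [0.532, -0.103, 0.001])]
top squeegee_edge [(0.7, [0.539, -0.029, 0.001]), (0.6, [0.541, 0.277, 0.0])]
top squeegee_heel [(0.89, [0.523, -0.165, -0.0]), (0.57, [0.528, 0.173, -0.004])]
top gauge [(0.83, [0.268, 0.281, -0.003]), (0.55, [0.73, 0.029, 0.002]), (0.51, [0.502, 0.114, -0.001])]
top gauge_head [(0.96, [0.208, 0.196, 0.01]), (0.7, [0.579, 0.087, 0.01]), (0.59, [0.659, 0.05, 0.004])]
top gauge_tail [(0.77, [0.436, 0.138, 0.007]), (0.65, [0.805, 0.015, 0.011]), (0.63, [0.525, 0.172, 0.001]), (0.59, [0.323, 0.361, 0.009])]
top mug [(0.93, [0.7, 0.207, 0.0])]
top wax_tin [(0.94, [0.551, -0.408, 0.003])]
top spray [(0.84, [0.495, 0.435, -0.003])]
{'fx': 401.8864507967907, 'fy': 401.8864507967907, 'cx': 284.5949579750413, 'cy': 213.96286687324243, 'k1': -0.10414954258314513, 'eye': array([0.35134333, 0.01876764, 1.09067873]), 'orientation': array([-0.03346506,  0.05536465,  0.71088117, -0.7003305 ])}
side slot_mouth [(0.81, [0.53, 0.173, 0.006])]
side slot_stop []
side
[... 1012 characters left out ...]
3,  0.68908539, -0.19459082,  1.56531356,  0.15728276,
        0.90249891, -0.21509479]), 'qd': array([ 9.81449047e-04,  1.10926632e-03, -1.51497810e-04, -2.35328857e-06,
       -2.40283864e-04,  1.13879301e-03,  4.37907756e-04]), 'joint_torque': array([-5.83029168e-05, -5.27493525e+01, -1.26683548e+00, -1.53748262e+01,
       -5.18156087e-02, -6.57916644e-04,  6.90831234e-05]), 'tool_pos': array([ 0.27793872, -0.55981606,  0.25774798]), 'eef_rot': array([9.73574854e-01, 2.28368128e-01, 1.68965893e-05, 3.44834499e-05]), 'contact_force': array([-0.27075472,  0.11859436,  0.3763245 ]), 'moment': array([-0.06490038, -0.02236274,  0.00431547]), 'finger_force': 0.0, 'opening': 0.9985644510480142}
```

View pics/top0.png

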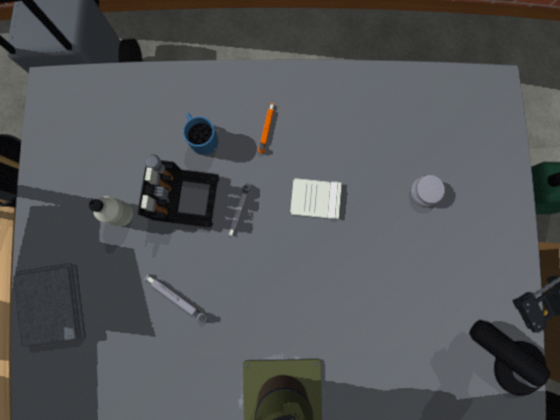

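View pics/side0.png

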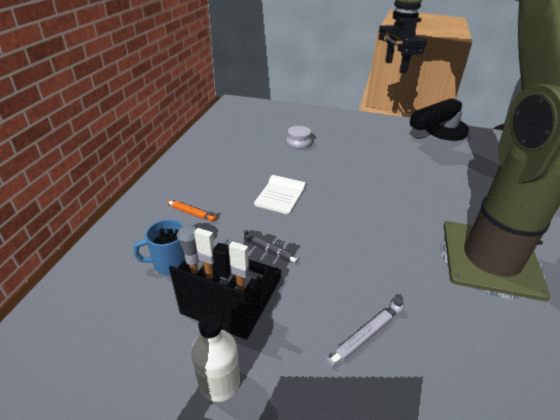

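The gauge is the small grey one in front of the rack, around top pixel (240,210). The larger grey one at (175,298) and the orange one at (267,128) are decoys. The squeegee is at (316,199), with its heel on the right, and the rack mouth is at about (215,197). Next I'll refine the poses with an overlay.

```bash
cat > h.py <<'E'
import numpy as np, cv2
from scipy.spatial.transform import Rotation as R
from plant import r,cams,models
def proj(c,P):
    p=cams.camera_params(c); q=(np.atleast_2d(P)-p["eye"])@R.from_quat(p["orientation"]).as_matrix()
    s=np.c_[q[:,0],-q[:,1]]/-q[:,2:3]; s=s*(1+p["k1"]*(s**2).sum(1,keepdims=True))
    return s*[p["fx"],p["fy"]]+[p["cx"],p["cy"]]
def unproj(c,uv,z):
    p=cams.camera_params(c); d=(np.atleast_2d(uv)-[p["cx"],p["cy"]])/[p["fx"],p["fy"]]; s=d.copy()
    for _ in range(20): s=d/(1+p["k1"]*(s**2).sum(1,keepdims=True))
    w=np.c_[s[:,0],-s[:,1],-np.ones(len(s))]@R.from_quat(p["orientation"]).as_matrix().T
    return p["eye"]+w*((z-p["eye"][2])/w[:,2])[:,None]
def box(o,yaw,x0,x1,y0,y1,z):
    c,s=np.cos(yaw),np.sin(yaw)
    return np.array([[o[0]+c*x-s*y,o[1]+s*x+c*y,z] for x,y in [(x0,y0),(x1,y0),(x1,y1),(x0,y1)]])
def overlay(c,im,polys,u0,v0,u1,v1,k,fn):
    a=cv2.resize(im[v0:v1,u0:u1,::-1],None,fx=k,fy=k,interpolation=cv2.INTER_CUBIC)
    a=cv2.convertScaleAbs(a,alpha=1.5,beta=20)
    for P,col in polys:
        q=((proj(c,P)-[u0,v0]+.5)*k).astype(np.int32); cv2.polylines(a,[q],True,col,1)
    cv2.imwrite(fn,a)
E
python3 - <<'E'
from h import *
im=cams.snapshot("top")
def fit(n,pts=None):
    m=[d for d in models.masks_of("top",n)]
    return m
o=np.array([.53,.172]); yaw=np.arctan2(.101,.011)
for n in ["rack","squeegee","gauge"]:
    for d in models.masks_of("top",n):
        m=d["pixels"].astype(np.uint8); c=max(cv2.findContours(m,0,2)[0],key=cv2.contourArea)
        b=cv2.boxPoints(cv2.minAreaRect(c)); W=unproj("top",b,{"rack":.028,"squeegee":.009,"gauge":.012}[n])
        e=W[1]-W[0],W[2]-W[1]
        print(n,round(d["p"],2),W.mean(0).round(4),[(np.linalg.norm(v).round(4),np.degrees(np.arctan2(v[1],v[0])).round(1)) for v in e])
s=np.array([.531,-.099]);sy=np.arctan2(.135,.015)
g=np.array([.504,.111]);gy=np.arctan2(-.051,.142)
overlay("top",im,[(box(o,yaw,0,.1,-.073,.073,.028),(0,255,0)),(box(o,yaw,0,.1,-.053,.053,.0),(0,255,255)),(box(s,sy,-.066,.066,-.05,.05,.008),(0,0,255)),(box(g,gy,-.075,.075,-.008,.008,.014),(255,0,255))],130,140,350,250,3.6,"pics/ov1.png")
E
```

```text
rack 0.8 [0.5534 0.2709 0.028 ] [(np.float64(0.1759), np.float64(-7.3)), (np.float64(0.2084), np.float64(-100.3))]
squeegee 0.79 [ 0.5303 -0.1011  0.009 ] [(np.float64(0.0989), np.float64(-7.7)), (np.float64(0.1344), np.float64(-97.3))]
squeegee 0.33 [0.5558 0.2749 0.009 ] [(np.float64(0.1816), np.float64(-7.6)), (np.float64(0.2131), np.float64(-100.6))]
gauge 0.86 [0.2678 0.2765 0.012 ] [(np.float64(0.0265), np.float64(-37.8)), (np.float64(0.1988), np.float64(-127.3))]
gauge 0.57 [0.731  0.0322 0.012 ] [(np.float64(0.1443), np.float64(-12.9)), (np.float64(0.0172), np.float64(-104.1))]
gauge 0.53 [0.5029 0.1076 0.012 ] [(np.float64(0.1454), np.float64(-17.6)), (np.float64(0.0182), np.float64(-108.6))]
```

View pics/ov1.png

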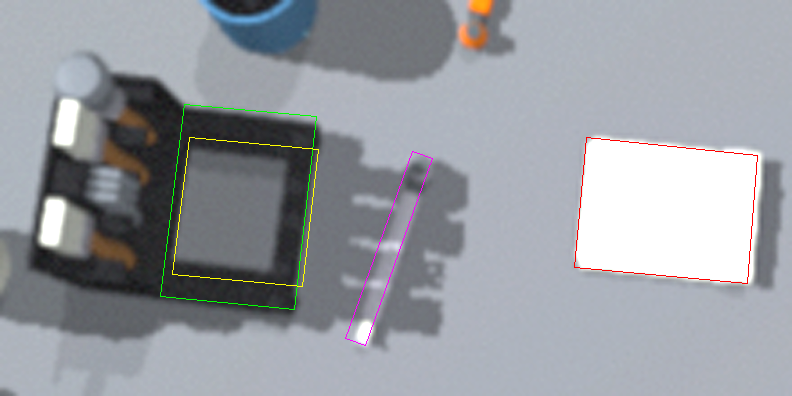

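>>> jog_arm:
  turn:
    - [0, 0, 0.796]
    - [0, 0, 0.796]
    - [0, 0, 0.796]
    - [0, 0, 0.796]
    - [0, 0, 0.796]
    - [0, 0, 0.796]
    - [0, 0, 0.796]
    - [0, 0, 0.796]
    - [0, 0, 0.796]
    - [0, 0, 0.796]
    - [0, 0, 0.796]
    - [0, 0, 0.796]
    - [0, 0, 0.796]
    - [0, 0, 0.796]
    - [0, 0, 0.796]
    - [0, 0, 0.796]
  translation:
    - [0.5, -0.499, 0.128]
    - [0.5, -0.499, 0.128]
    - [0.5, -0.499, 0.128]
    - [0.5, -0.499, 0.128]
    - [0.5, -0.499, 0.128]
    - [0.5, -0.499, 0.128]
    - [0.5, -0.499, 0.128]
    - [0.5, -0.499, 0.128]
    - [0.5, -0.499, 0.128]
    - [0.5, -0.499, 0.128]
    - [0.5, -0.499, 0.128]
    - [0.5, -0.499, 0.128]
    - [0.5, -0.499, 0.128]
    - [0.5, -0.499, 0.128]
    - [0.5, -0.499, 0.128]
    - [0.5, -0.499, 0.128]
  grip: [0.5, 0.5, 0.5, 0.5, 0.5, 0.5, 0.5, 0.5, 0.5, 0.5, 0.5, 0.5, 0.5, 0.5, 0.5, 0.5]

```text
clock: 3.4
tool_pos: [0.5038, 0.1081, 0.13]
eef_rot: [0.986, -0.168, 0.0, 0.0]
contact_force: [-0.2, -0.1, -0.3]
opening: 0.497
finger_force: 0.0
```

Run:
```python
from h import *
s=r.get_state();print(s["tool_pos"],R.from_quat(s["eef_rot"]).as_matrix().round(3),s["q"].round(2),s["opening"],s["contact_force"])
im=cams.snapshot("wrist")
p=cams.camera_params("wrist");print(p)
for n in ["gauge","gauge_head","gauge_tail"]:
    print(n,[(round(d["p"],2),d["position"].round(4) if hasattr(d["position"],"round") else d["position"]) for d in models.place_of("wrist",n)])
g=np.array([.504,.109]);gy=np.radians(-19)
overlay("wrist",im,[(box(g,gy,-.075,.075,-.008,.008,.014),(255,0,255)),(box([.53,.1685],np.radians(84.3),0,.1,-.073,.073,.028),(0,255,0))],0,0,560,420,1.4,"pics/w1.png")
```

```text
[0.50384231 0.10810196 0.13001442] [[ 0.944 -0.331  0.   ]
 [-0.331 -0.944 -0.   ]
 [ 0.     0.    -1.   ]] [-0.4   0.77  0.17  2.01 -0.31  0.39 -1.9 ] 0.497171109400768 [-0.16204636 -0.06200959 -0.27299872]
{'fx': 303.1946804924201, 'fy': 303.1946804924201, 'cx': 281.76515506513954, 'cy': 204.2851244497514, 'k1': -0.04696613237112596, 'eye': array([0.56829046, 0.0861506 , 0.25643802]), 'orientation': array([ 0.07818557, -0.11011863,  0.80848825, -0.57280681])}
gauge [(0.74, [0.5073, 0.112, 0.0022])]
gauge_head [(0.58, [0.5776, 0.084, 0.0076])]
gauge_tail [(0.91, [0.4309, 0.1347, 0.0072])]
```

View pics/w1.png

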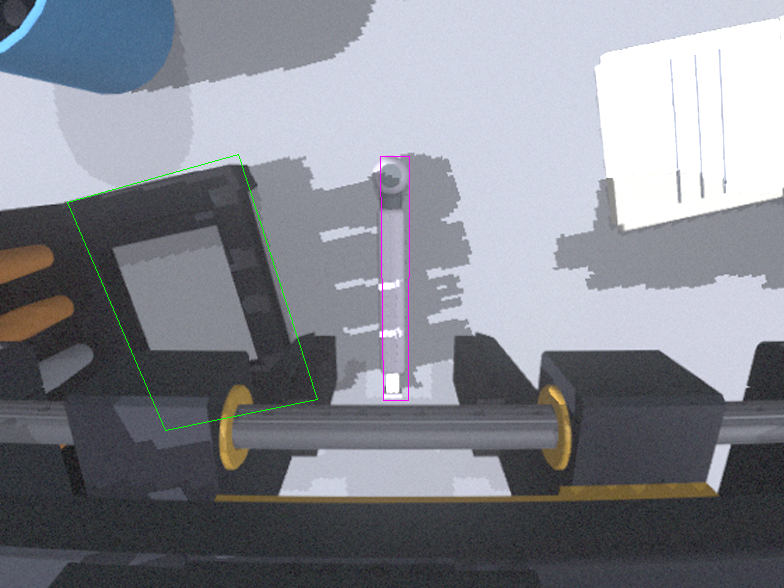

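The wrist view shows the gauge centred between the fingers, with its chuck at (391,180) and tail at (392,383). I'll go down and grip it.

>>> jog_arm:
  turn:
    - [0, 0, 0]
    - [0, 0, 0]
    - [0, 0, 0]
    - [0, 0, 0]
    - [0, 0, 0]
    - [0, 0, 0]
    - [0, 0, 0]
    - [0, 0, 0]
    - [0, 0, 0]
    - [0, 0, 0]
    - [0, 0, 0]
    - [0, 0, 0]
    - [0, 0, 0]
    - [0, 0, 0]
    - [0, 0, 0]
    - [0, 0, 0]
  translation:
    - [0, 0, 0.05]
    - [0, 0, 0.09]
    - [0, 0, 0.104]
    - [0, 0, 0.108]
    - [0, 0, 0.108]
    - [0, 0, 0.108]
    - [0, 0, 0.108]
    - [0, 0, 0.108]
    - [0, 0, 0.108]
    - [0, 0, 0.108]
    - [0, 0, 0.108]
    - [0, 0, 0.108]
    - [0, 0, 0.09]
    - [0, 0, 0.06]
    - [0, 0, 0.04]
    - [0, 0, 0.04]
  grip: [0.5, 0.5, 0.5, 0.5, 0.5, 1, 1, 1, 1, 1, 1, 1, 1, 1, 1, 1]
  force: 20

```text
clock: 5.6
tool_pos: [0.5047, 0.1096, 0.0914]
eef_rot: [0.986, -0.167, 0.001, -0.001]
contact_force: [0.0, 0.1, -1.0]
opening: 0.179
finger_force: 20.0
```

>>> jog_arm:
  turn:
    - [0, 0, -1.81]
    - [0, 0, -1.81]
    - [0, 0, -1.81]
    - [0, 0, -1.81]
    - [0, 0, -1.81]
    - [0, 0, -1.81]
    - [0, 0, -1.81]
    - [0, 0, -1.81]
    - [0, 0, -1.81]
    - [0, 0, -1.81]
    - [0, 0, -1.81]
    - [0, 0, -1.81]
    - [0, 0, -1.81]
    - [0, 0, -1.81]
  translation:
    - [-0.069, 0.057, 0]
    - [-0.069, 0.057, 0]
    - [-0.069, 0.057, 0]
    - [-0.069, 0.057, 0]
    - [-0.069, 0.057, 0]
    - [-0.069, 0.057, 0]
    - [-0.069, 0.057, 0]
    - [-0.069, 0.057, 0]
    - [-0.069, 0.057, 0]
    - [-0.069, 0.057, 0]
    - [-0.069, 0.057, 0]
    - [-0.069, 0.057, 0]
    - [-0.069, 0.057, 0]
    - [-0.069, 0.057, 0]
  grip: [1, 1, 1, 1, 1, 1, 1, 1, 1, 1, 1, 1, 1, 1]

```text
clock: 7.35
tool_pos: [0.42, 0.0783, 0.0897]
eef_rot: [0.74, 0.672, -0.0, 0.0]
contact_force: [-0.9, 0.4, -1.4]
opening: 0.181
finger_force: 20.0
```

>>> jog_arm:
  turn:
    - [0, 0, 0]
    - [0, 0, 0]
    - [0, 0, 0]
    - [0, 0, 0]
    - [0, 0, 0]
    - [0, 0, 0]
    - [0, 0, 0]
    - [0, 0, 0]
    - [0, 0, 0]
    - [0, 0, 0]
    - [0, 0, 0]
    - [0, 0, 0]
    - [0, 0, 0]
    - [0, 0, 0]
    - [0, 0, 0]
  translation:
    - [0, 0, 0.04]
    - [0, 0, 0.06]
    - [0, 0, 0.067]
    - [0, 0, 0.068]
    - [0, 0, 0.068]
    - [0, 0, 0.068]
    - [0, 0, 0.068]
    - [0, 0, 0.068]
    - [0, 0, 0.068]
    - [0, 0, 0.06]
    - [0, 0, 0.03]
    - [0, 0, -0.02]
    - [0, 0, -0.07]
    - [0, 0, -0.1]
    - [0, 0, -0.1]
  grip: [1, 1, 1, 1, 1, 0.5, 0.5, 0.5, 0.5, 0.5, 0.5, 0.5, 0.5, 0.5, 0.5]

```text
clock: 9.22
tool_pos: [0.4215, 0.0797, 0.1935]
eef_rot: [0.74, 0.672, 0.004, 0.001]
contact_force: [-0.1, -0.9, -0.8]
opening: 0.5
finger_force: 0.0
```

Run:
```python
from h import *
s=r.get_state();print(s["tool_pos"],s["q"].round(2),s["opening"])
im=cams.snapshot("top");im2=cams.snapshot("wrist")
for c in ["top","wrist"]:
  for n in ["gauge_head","gauge_tail","slot_mouth","slot_stop","squeegee_edge","squeegee_heel"]:
    print(c,n,[(round(d["p"],2),np.round(d["position"],4).tolist()) for d in models.place_of(c,n)])
ry=np.radians(84.5);o=[.53,.1685];
P=[(box(o,ry,0,.1,-.073,.073,.028),(0,255,0)),(box(o,ry,.02,.1,-.043,.043,.013),(0,255,255))]
overlay("wrist",im2,P,0,0,560,420,1.4,"pics/w2.png")
```

```text
[0.42146164 0.07966787 0.19353148] [ 0.12  0.63 -0.65  2.19  0.75  0.55 -1.2 ] 0.4998930488816224
top gauge_head [(0.65, [0.2062, 0.197, 0.0084]), (0.54, [0.6563, 0.0517, 0.0049])]
top gauge_tail [(0.71, [0.3225, 0.3609, 0.0111]), (0.47, [0.5408, 0.2735, 0.0008])]
top slot_mouth [(0.58, [0.5284, 0.1716, -0.0009])]
top slot_stop [(0.97, [0.5435, 0.2779, 0.0014])]
top squeegee_edge [(0.87, [0.5383, -0.0356, -0.0001])]
top squeegee_heel [(0.93, [0.5252, -0.1693, 0.0004]), (0.62, [0.5298, 0.1736, -0.0049])]
wrist gauge_head [(0.82, [0.2096, 0.1981, 0.0065]), (0.8, [0.4271, 0.1501, 0.0077]), (0.78, [0.664, 0.045, 0.0061])]
wrist gauge_tail [(0.96, [0.4131, 0.0027, 0.0063])]
wrist slot_mouth []
wrist slot_stop []
wrist squeegee_edge [(0.56, [0.5377, -0.0374, -0.0019])]
wrist squeegee_heel []
```

View pics/w2.png

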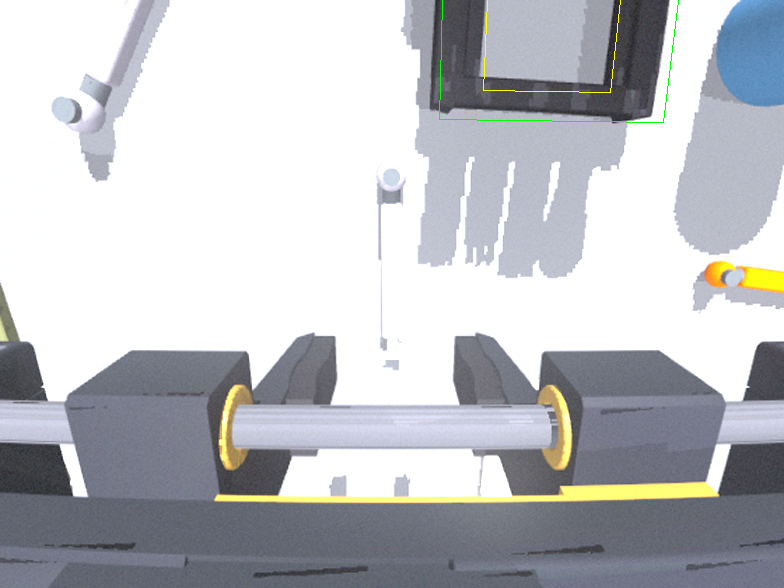

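The gauge now lies parallel to the slot, with its chuck at (391,178) and tail at (391,360), rack y about +0.10. Next I'll move beside the squeegee.

>>> jog_arm:
  turn:
    - [0, 0, 1.571]
    - [0, 0, 1.571]
    - [0, 0, 1.571]
    - [0, 0, 1.571]
    - [0, 0, 1.571]
    - [0, 0, 1.571]
    - [0, 0, 1.571]
    - [0, 0, 1.571]
    - [0, 0, 1.571]
    - [0, 0, 1.571]
    - [0, 0, 1.571]
    - [0, 0, 1.571]
    - [0, 0, 1.571]
  translation:
    - [-0.167, 0.206, 0]
    - [-0.167, 0.206, 0]
    - [-0.167, 0.206, 0]
    - [-0.167, 0.206, 0]
    - [-0.167, 0.206, 0.05]
    - [-0.167, 0.206, 0.09]
    - [-0.167, 0.206, 0.09]
    - [-0.167, 0.206, 0.09]
    - [-0.167, 0.206, 0.09]
    - [-0.167, 0.206, 0.09]
    - [-0.167, 0.206, 0.09]
    - [-0.167, 0.206, 0.09]
    - [-0.167, 0.206, 0.09]
  grip: [0.1, 0.1, 0.1, 0.1, 0.1, 0.1, 0.1, 0.1, 0.1, 0.1, 0.1, 0.1, 0.1]

```text
clock: 11.55
tool_pos: [0.609, -0.1077, 0.0997]
eef_rot: [0.999, -0.048, 0.0, -0.0]
contact_force: [0.7, -0.2, 0.1]
opening: 0.9
finger_force: 0.0
```

Run:
```python
from h import *
s=r.get_state();print(s["tool_pos"],s["eef_rot"].round(3),s["q"].round(2),s["opening"])
im=cams.snapshot("side")
ry=np.radians(84.5);o=[.527,.170]
overlay("side",im,[(box(o,ry,0,.1,-.073,.073,.028),(0,255,0)),(box(o,ry,-.4,0,0,0,.0),(0,255,255)),(box([.531,-.1],np.radians(83.8),-.066,.066,-.05,.05,.008),(0,0,255))],140,140,380,340,3.2,"pics/s1.png")
for c in ["side"]:
  for n in ["slot_mouth","squeegee_edge","squeegee_heel"]:
    print(c,n,[(round(d["p"],2),np.round(d["position"],4).tolist()) for d in models.place_of(c,n)])
```

```text
[ 0.60903234 -0.10769617  0.09972841] [ 0.999 -0.048  0.    -0.   ] [ 0.23  0.9  -0.24  1.7   0.34  0.59 -1.87] 0.9003456046974186
side slot_mouth [(0.71, [0.5232, -0.167, -0.0024]), (0.65, [0.5266, 0.1721, 0.0008])]
side squeegee_edge [(0.57, [0.5409, -0.0324, -0.0003]), (0.38, [0.4203, 0.0777, 0.0015])]
side squeegee_heel [(0.65, [0.5211, -0.1619, -0.0009])]
```

View pics/s1.png

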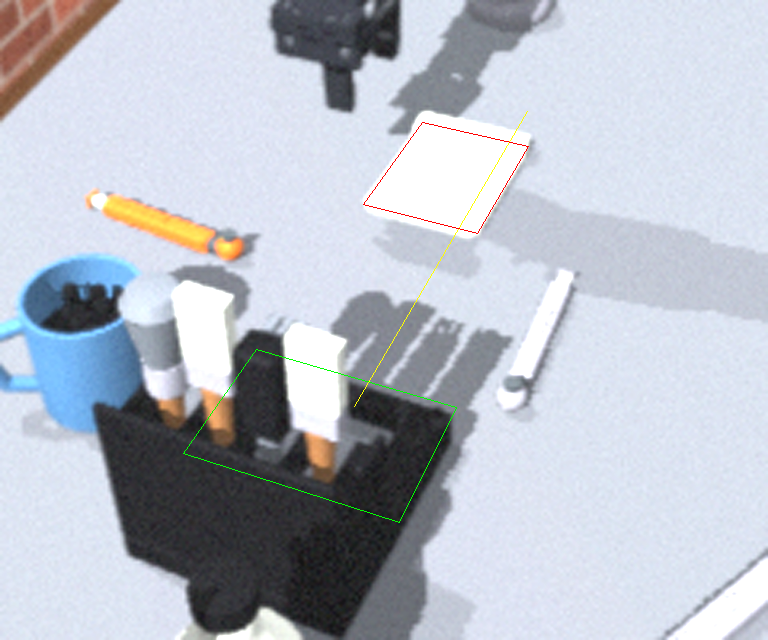

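The side view confirms the rack: its front corner at (455,410) matches the model. The squeegee is free. Next is the lateral push.

>>> jog_arm:
  turn:
    - [0, 0, 0]
    - [0, 0, 0]
    - [0, 0, 0]
    - [0, 0, 0]
    - [0, 0, 0]
    - [0, 0, 0]
    - [0, 0, 0]
    - [0, 0, 0]
    - [0, 0, 0]
    - [0, 0, 0]
    - [0, 0, 0]
    - [0, 0, 0]
    - [0, 0, 0]
    - [0, 0, 0]
    - [0, 0, 0]
    - [0, 0, 0]
    - [0, 0, 0]
    - [0, 0, 0]
    - [0, 0, 0]
    - [0, 0, 0]
  translation:
    - [0, 0, 0.05]
    - [0, 0, 0.072]
    - [0, 0, 0.0775]
    - [0, 0, 0.0775]
    - [-0.007, 0, 0.0775]
    - [-0.014, 0, 0.0775]
    - [-0.02, 0, 0.0775]
    - [-0.025, 0, 0.0775]
    - [-0.03, 0, 0.0775]
    - [-0.034, 0, 0.0775]
    - [-0.038, 0, 0.0775]
    - [-0.042, 0, 0.0775]
    - [-0.045, 0, 0.0775]
    - [-0.047, 0, 0.0775]
    - [-0.049, 0, 0.0775]
    - [-0.05, 0, 0.0775]
    - [-0.05, 0, 0.0775]
    - [-0.04, 0, 0.0775]
    - [-0.03, 0, 0.05]
    - [-0.02, 0, 0]
  grip: [0.1, 0.1, 0.1, 0.1, 0.1, 0.1, 0.1, 0.1, 0.1, 0.1, 0.1, 0.1, 0.1, 0.1, 0.1, 0.1, 0.1, 0.1, 0.1, 0.1]

```text
clock: 14.25
tool_pos: [0.587, -0.1057, 0.0984]
eef_rot: [0.999, -0.048, -0.004, -0.0]
contact_force: [0.1, -1.0, 0.7]
opening: 0.899
finger_force: 0.0
```

Run:
```python
from h import *
s=r.get_state();print(s["tool_pos"],s["eef_rot"].round(3),s["opening"],s["contact_force"])
ims={c:cams.snapshot(c) for c in ["top","side"]}
for c in ims:
  for n in ["squeegee_edge","squeegee_heel"]:
    print(c,n,[(round(d["p"],2),np.round(d["position"],4).tolist()) for d in models.place_of(c,n)][:1])
ry=np.radians(84.5);o=[.527,.170]
overlay("top",ims["top"],[(box(o,ry,0,.1,-.073,.073,.028),(0,255,0)),(box(o,ry,-.4,.1,-.05,.05,.008),(0,255,255))],130,140,350,250,3.6,"pics/t2.png")
```

```text
[ 0.58702441 -0.10566187  0.09838927] [ 0.999 -0.048 -0.004 -0.   ] 0.8991590197708379 [ 0.13545364 -1.03553135  0.65615219]
top squeegee_edge [(0.58, [0.5044, -0.0292, -0.0021])]
top squeegee_heel [(0.95, [0.4887, -0.1667, 0.0017])]
side squeegee_edge [(0.69, [0.5056, -0.0317, -0.0005])]
side squeegee_heel [(0.93, [0.4906, -0.1616, -0.0013])]
```

View pics/t2.png

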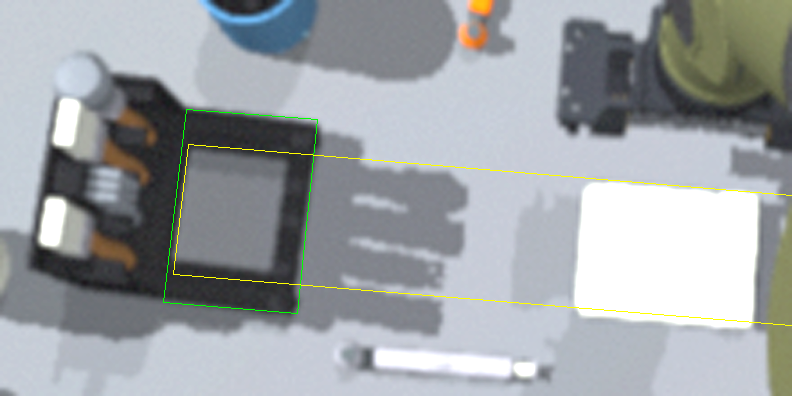

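Squeegee at about (667,253), aligned within about 2° and 4 mm of the slot line. I'll move behind the heel.

>>> jog_arm:
  turn:
    - [0, 0, -1.571]
    - [0, 0, -1.571]
    - [0, 0, -1.571]
    - [0, 0, -1.571]
    - [0, 0, -1.571]
    - [0, 0, -1.571]
    - [0, 0, -1.571]
    - [0, 0, -1.571]
    - [0, 0, -1.571]
    - [0, 0, -1.571]
    - [0, 0, -1.571]
    - [0, 0, -1.571]
  translation:
    - [-0.094, 0.101, 0]
    - [-0.094, 0.101, 0]
    - [-0.094, 0.101, 0]
    - [-0.094, 0.101, 0]
    - [-0.094, 0.101, 0]
    - [-0.094, 0.101, 0]
    - [-0.094, 0.101, 0]
    - [-0.094, 0.101, 0]
    - [-0.094, 0.101, 0]
    - [-0.094, 0.101, 0]
    - [-0.094, 0.101, 0]
    - [-0.094, 0.101, 0]
  grip: [0.32, 0.32, 0.32, 0.32, 0.32, 0.32, 0.32, 0.32, 0.32, 0.32, 0.32, 0.32]

```text
clock: 16.05
tool_pos: [0.4856, -0.1971, 0.0995]
eef_rot: [0.74, 0.672, -0.0, -0.0]
contact_force: [0.6, 0.3, -0.4]
opening: 0.681
finger_force: 0.0
```

>>> jog_arm:
  turn:
    - [0, 0, 0]
    - [0, 0, 0]
    - [0, 0, 0]
    - [0, 0, 0]
    - [0, 0, 0]
    - [0, 0, 0]
    - [0, 0, 0]
    - [0, 0, 0]
    - [0, 0, 0]
    - [0, 0, 0]
    - [0, 0, 0]
    - [0, 0, 0]
    - [0, 0, 0]
    - [0, 0, 0]
    - [0, 0, 0]
    - [0, 0, 0]
    - [0, 0, 0]
    - [0, 0, 0]
    - [0, 0, 0]
    - [0, 0, 0]
  translation:
    - [0, 0, 0.05]
    - [0, 0, 0.072]
    - [0, 0, 0.077]
    - [0.005, 0, 0.077]
    - [0.012, 0, 0.077]
    - [0.018, 0, 0.077]
    - [0.024, 0, 0.077]
    - [0.032, 0, 0.077]
    - [0.042, 0.0005, 0.077]
    - [0.053, 0.001, 0.077]
    - [0.065, 0.0015, 0.077]
    - [0.077, 0.002, 0.077]
    - [0.089, 0.0025, 0.077]
    - [0.101, 0.003, 0.077]
    - [0.113, 0.003, 0.077]
    - [0.125, 0.0035, 0.077]
    - [0.137, 0.004, 0.077]
    - [0.149, 0.004, 0.077]
    - [0.158, 0.004, 0.077]
    - [0.163, 0.004, 0.077]
  grip: [0.32, 0.32, 0.32, 0.32, 0.32, 0.32, 0.32, 0.32, 0.32, 0.32, 0.32, 0.32, 0.32, 0.32, 0.32, 0.32, 0.32, 0.32, 0.32, 0.32]

```text
clock: 18.55
tool_pos: [0.5055, -0.0344, 0.0227]
eef_rot: [0.74, 0.673, 0.0, -0.0]
contact_force: [-1.0, -3.0, 2.3]
opening: 0.677
finger_force: 1.5
```

Run:
```python
from h import *
s=r.get_state();print(s["tool_pos"],s["eef_rot"].round(3),s["contact_force"])
ims={c:cams.snapshot(c) for c in ["top","side"]}
for c in ims:
  for n in ["squeegee_edge","squeegee_heel"]:
    print(c,n,[(round(d["p"],2),np.round(d["position"],4).tolist()) for d in models.place_of(c,n)][:2])
ry=np.radians(84.5);o=[.5285,.170]
overlay("top",ims["top"],[(box(o,ry,0,.1,-.073,.073,.028),(0,255,0)),(box(o,ry,-.3,.1,-.05,.05,.008),(0,255,255))],130,140,350,250,3.6,"pics/t3.png")
```

```text
[ 0.50547225 -0.03442946  0.02265994] [ 0.74   0.673  0.    -0.   ] [-0.97110411 -2.99312831  2.32730813]
top squeegee_edge [(0.82, [0.5193, 0.1081, -0.0014])]
top squeegee_heel [(0.73, [0.5042, -0.0245, 0.002])]
side squeegee_edge [(0.85, [0.5216, 0.1094, -0.0021])]
side squeegee_heel [(0.69, [0.5055, -0.0211, 0.001])]
```

View pics/t3.png

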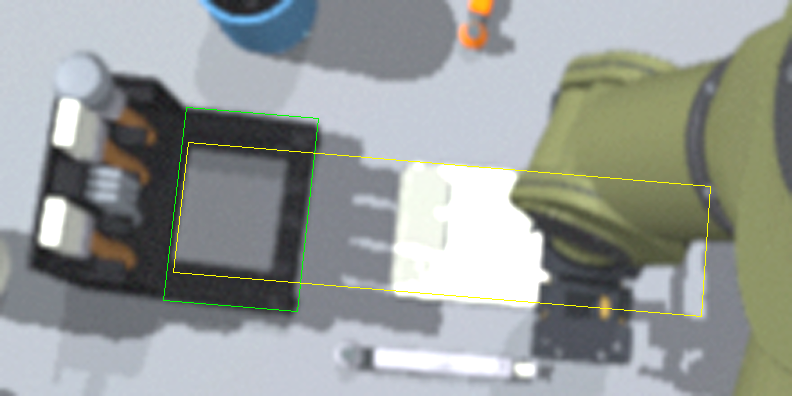

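The front edge lies at (398,229), within about 2 mm of the slot lane and square to it. I'll continue.

>>> jog_arm:
  turn:
    - [0, 0, 0]
    - [0, 0, 0]
    - [0, 0, 0]
    - [0, 0, 0]
    - [0, 0, 0]
    - [0, 0, 0]
    - [0, 0, 0]
    - [0, 0, 0]
    - [0, 0, 0]
    - [0, 0, 0]
    - [0, 0, 0]
    - [0, 0, 0]
    - [0, 0, 0]
    - [0, 0, 0]
    - [0, 0, 0]
    - [0, 0, 0]
    - [0, 0, 0]
    - [0, 0, 0]
    - [0, 0, 0]
  translation:
    - [0.006, 0.0005, 0]
    - [0.014, 0.001, 0]
    - [0.023, 0.0015, 0]
    - [0.032, 0.002, 0]
    - [0.041, 0.002, 0]
    - [0.05, 0.002, 0]
    - [0.058, 0.002, 0]
    - [0.066, 0.002, 0]
    - [0.074, 0.002, 0]
    - [0.082, 0.002, 0]
    - [0.09, 0.002, 0]
    - [0.098, 0.002, 0]
    - [0.106, 0.002, 0]
    - [0.114, 0.002, 0]
    - [0.122, 0.002, 0]
    - [0.13, 0.002, 0]
    - [0.137, 0.002, 0]
    - [0.143, 0.002, 0]
    - [0.147, 0.002, 0]
  grip: [0.32, 0.32, 0.32, 0.32, 0.32, 0.32, 0.32, 0.32, 0.32, 0.32, 0.32, 0.32, 0.32, 0.32, 0.32, 0.32, 0.32, 0.32, 0.32]

```text
clock: 21.22
tool_pos: [0.5216, 0.1111, 0.0227]
eef_rot: [0.74, 0.672, -0.0, 0.0]
contact_force: [-0.6, -3.6, 2.6]
opening: 0.683
finger_force: 1.5
```

>>> jog_arm:
  turn:
    - [0, 0, 0]
    - [0, 0, 0]
    - [0, 0, 0]
    - [0, 0, 0]
    - [0, 0, 0]
    - [0, 0, 0]
  translation:
    - [0.003, 0, 0]
    - [0.006, 0, 0]
    - [0.009, 0, 0]
    - [0.012, 0, 0]
    - [0.014, 0, 0]
    - [0.015, 0, 0]
  grip: [0.32, 0.32, 0.32, 0.32, 0.32, 0.32]

```text
clock: 21.98
tool_pos: [0.523, 0.1258, 0.0227]
eef_rot: [0.74, 0.672, -0.0, 0.0]
contact_force: [-1.1, -3.8, 3.1]
opening: 0.679
finger_force: 1.7
```

>>> jog_arm:
  turn:
    - [0, 0, 0]
    - [0, 0, 0]
    - [0, 0, 0]
    - [0, 0, 0]
  translation:
    - [0.002, 0, 0]
    - [0.0035, 0, 0]
    - [0.005, 0, 0]
    - [0.005, 0, 0]
  grip: [0.32, 0.32, 0.32, 0.32]

```text
clock: 22.48
tool_pos: [0.5233, 0.1295, 0.0227]
eef_rot: [0.74, 0.672, -0.001, 0.001]
contact_force: [-1.0, -5.7, 3.3]
opening: 0.681
finger_force: 2.5
```

>>> jog_arm:
  turn:
    - [0, 0, 0]
    - [0, 0, 0]
    - [0, 0, 0]
  translation:
    - [0.002, 0, 0]
    - [0.003, 0, 0]
    - [0.003, 0, 0]
  grip: [0.32, 0.32, 0.32]

```text
clock: 22.85
tool_pos: [0.5233, 0.1297, 0.0227]
eef_rot: [0.741, 0.672, -0.003, 0.002]
contact_force: [-1.7, -10.0, 6.6]
opening: 0.678
finger_force: 4.8
```

It has stopped hard at the expected depth. I'll push slightly more, then back off and check.

>>> jog_arm:
  turn:
    - [0, 0, 0]
    - [0, 0, 0]
    - [0, 0, 0]
    - [0, 0, 0]
    - [0, 0, 0]
    - [0, 0, 0]
    - [0, 0, 0]
    - [0, 0, 0]
    - [0, 0, 0]
  translation:
    - [0.002, 0, 0]
    - [0.004, 0, 0]
    - [0.004, 0, 0]
    - [-0.01, 0, 0]
    - [-0.03, 0, 0]
    - [-0.06, 0, -0.02]
    - [-0.12, 0, -0.07]
    - [-0.18, 0, -0.12]
    - [-0.2, 0, -0.12]
  grip: [0.32, 0.32, 0.32, 0.32, 0.32, 0.32, 0.32, 0.32, 0.32]

```text
clock: 23.98
tool_pos: [0.5051, -0.067, 0.1445]
eef_rot: [0.74, 0.672, 0.002, 0.001]
contact_force: [-0.4, 0.4, -0.7]
opening: 0.684
finger_force: 0.0
```

Run:
```python
from h import *
s=r.get_state();print(s["clock"],s["tool_pos"],s["contact_force"])
ims={c:cams.snapshot(c) for c in ["top","side","wrist"]}
for c in ims:
  for n in ["slot_mouth","slot_stop","squeegee_edge","squeegee_heel","gauge_head","gauge_tail","mug","spray","wax_tin"]:
    print(c,n,[(round(d["p"],2),np.round(d["position"],4).tolist()) for d in models.place_of(c,n)][:3])
a=cv2.resize(ims["top"][150:240,130:270],None,fx=4,fy=4,interpolation=2)
b=cv2.resize(ims["wrist"],(560,420))[:230]
cv2.imwrite("pics/f.png",cv2.convertScaleAbs(np.vstack([a,b])[:,:,::-1],alpha=1.3,beta=20))
```

```text
23.975 [ 0.50514336 -0.06700111  0.14446824] [-0.40440888  0.42043959 -0.6942515 ]
top slot_mouth [(0.69, [0.5301, 0.1707, -0.001])]
top slot_stop [(0.59, [0.5417, 0.2766, 0.0015])]
top squeegee_edge [(0.78, [0.5379, 0.2717, -0.0031])]
top squeegee_heel [(0.66, [0.5221, 0.1375, -0.0007])]
top gauge_head [(0.7, [0.2109, 0.1962, 0.0069]), (0.67, [0.6557, 0.0504, 0.0032]), (0.52, [0.4255, 0.1523, 0.0071])]
top gauge_tail [(0.91, [0.3239, 0.3602, 0.0086]), (0.82, [0.4124, 0.0095, 0.0085]), (0.52, [0.8084, 0.0155, 0.0105])]
top mug [(0.55, [0.701, 0.2083, -0.0019])]
top spray [(0.75, [0.4137, 0.0089, 0.0102]), (0.57, [0.4972, 0.4345, -0.0014])]
top wax_tin []
side slot_mouth [(0.78, [0.5292, 0.1748, 0.0011])]
side slot_stop []
side squeegee_edge []
side squeegee_heel [(0.74, [0.528, 0.141, -0.0001])]
side gauge_head [(0.91, [0.2095, 0.1959, 0.0108]), (0.58, [0.6626, 0.0483, 0.01]), (0.55, [0.4214, 0.151, 0.0073])]
side gauge_tail [(0.97, [0.3258, 0.3596, 0.0083]), (0.79, [0.4127, 0.0001, 0.0084]), (0.64, [0.808, 0.0168, 0.0094])]
side mug [(0.87, [0.6994, 0.2062, -0.0018])]
side spray [(0.91, [0.496, 0.4367, 0.0004])]
side wax_tin [(0.67, [0.5484, -0.4147, -0.0025])]
wrist slot_mouth []
wrist slot_stop []
wrist squeegee_edge []
wrist squeegee_heel []
wrist gauge_head [(0.7, [0.6619, 0.0475, 0.0047])]
wrist gauge_tail [(0.61, [0.4091, 0.0048, 0.0074])]
wrist mug []
wrist spray []
wrist wax_tin []
```

View pics/f.png

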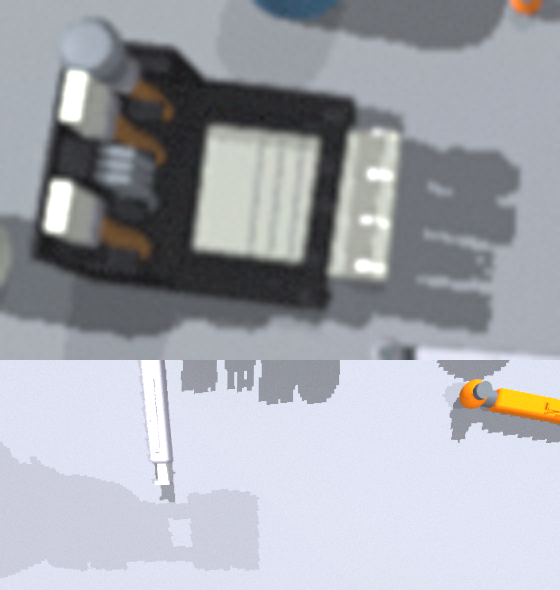

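The squeegee fills the slot window right up to the stop at (200,190), with about 30 mm of heel still outside, and it's square. The gauge and bystanders are in place and the arm is clear.

```bash
python3 -c "
from plant import r
print(r.finish_job())"
```

```text
the job is handed in; nothing more can be done
None
```

I handed the job in at about 24 s on the clock: the squeegee is fully home and square in the slot, the gauge lies about 100 mm to one side of the centre line, the bystanders show no visible shift, and no verdict came back.

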